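# Hang the sensor plate on its keyhole stud

## Task

Lift the sensor plate out of its black rack and hang it on the headed stud of the grey stand: slip the keyhole over the stud's head until the plate's back lies against the stand's panel, then slide the plate down until it locks behind the head, and let it hang there upright. The plate hides the stud and the stud's height has been readjusted, so find it by feel and be gentle: do not force the plate against the stud or the stand (25 N at most). Leave the vial and the solder spool on the bench where they are.

Things in the scene. Friction and masses are not known exactly. Their poses are not given: they have to be found in the camera images.
- plate_grip (a point): Centre of the grip of the loose sensor plate (about 0.25 kg): a grey block on the plate's upper edge, 20 mm (x) by 26 mm (y) by 40 mm high, centred on the plate. 150 mm above the plate's lower edge, 20 mm below the grip's top. Axes: z up, y along the plate's width, +x out of its back, the side that goes against the panel. Its back starts away from the robot (within 0.35 rad). Held by the x faces it pitches least.
- plate_hole (a point): Centre of the keyhole's wide opening (17 mm across) on the back face of the upright bare aluminium plate, 70 mm wide (y), 130 mm high, 5 mm thick, heavier at its foot; 75 mm above its lower edge, 75 mm below and 2.5 mm behind (+x) plate_grip, same axes. A green circuit board stands out 13 mm from the front, 25 to 60 mm above the lower edge.
- slot_end (a point): Centre of the upper end of the keyhole's slot, on the plate's back face, 22 mm straight above plate_hole, same axes. The slot is 9 mm wide, runs from the opening up to here and ends square. When the plate hangs, this end rests on the stud's shank, plate_hole is 18.5 mm below the stud's axis and the plate has 3 mm of play between panel and stud head.
- stand: Fixed grey upright panel on a dark base. Origin on the bench under the middle of the panel's front face: that face is the plane x = 0 and looks to -x, towards the robot (within 0.35 rad); z up. Panel 80 mm wide (y), 18 mm thick, top 140 mm above the bench; base 110 x 110 mm, 10 mm high, all behind the plane of the face.
- groove (a point): Point on the panel's front face, y = 0, 120 mm above the bench, axes as the stand. A steel stud points out to -x on this middle line, clamped rigidly up to 9 mm above or below this point: its height is NOT reported. Shank 7 mm diameter; head 14 mm diameter, 4.5 mm thick, front edge bevelled by 2 mm; underside of the head 8 mm from the panel, its front 12.5 mm.
- stand_top (a point): Middle of the upper edge of the panel's front face, 140 mm up. Behaviour of the stud: pushed along its axis it springs back, from 2 N on, 0.7 N more per mm, to a stop at 6 mm, so a plate on the head stays 6.5 mm or more off the panel. When the opening comes before the head (within about 1.5 mm), the head springs into it; the plate can then be pushed on to the panel.
- rack: Fixed black plastic rack, 50 mm (x) by 90 mm (y), 30 mm high; origin on the bench under its middle, z up. The plate stands upright in its slot, which is 7 mm wide, runs along y and has its floor 6 mm above the bench; the plate lifts straight up out of it (24 mm deep).
- vial: White vial, 27 mm diameter, 66 mm high, standing on the bench; origin at the centre of its underside. Leave it alone.
- spool: Solder spool standing on end, 64 mm diameter, 50 mm high; origin at the centre of its underside. Leave it alone.

How it is judged:
By the outcome, as a careful person would: the job done as asked, in the order asked, and still so for the second after the job is handed in, with the robot touching nothing.
It also fails if it takes over 48 s, if anything falls off the work surface, if the arm or the gripper's body presses on something with over 40 N, if the wrist force passes 120 N, or if a joint passes its speed limit or range.

## Robot

A 7-joint arm with a two-finger parallel gripper is mounted at the origin on a cart in front of the work surface, level with it; the furniture and walls round the work are solid. World frame = base frame: x ahead of the robot, y to its left, z up, the work surface at z = 0. Lengths are in m, angles in rad, forces in N, time in s.
With the tool pointing down it reaches from about 0.35 to 0.9 m from the base axis. Payload 8.1 kg.
Tool frame: the origin (TCP) lies at the centre of the arm's flange, where the gripper is bolted on; the fingertips stand 178 mm ahead of it and the grasp point (between the pads) lies 159 mm ahead of it; z points along the fingers, y is the line along which they close (so a half turn about z gives the same grasp; the last joint's range is limited). The gripper opens to 92 mm and grips with 3 to 60 N. Pads are 19 mm wide; open, the fingers measure 130 mm over their backs; the gripper's body (75 mm by 190 mm) begins 47 mm behind the grasp point.
Start: joints at [1.105, 0.434, 0.025, 1.573, -0.012, 1.134, -0.075], TCP at [0.222, -0.584, 0.405] pointing down, gripper open.
Joint ranges: [-2.62, 2.62], [-0.44, 2.09], [-1.27, 1.32], [0.08, 2.57], [-1.32, 4.46], [0.12, 2], [-2.74, 2.74]. Speed limits (rad/s): [2.22, 2.22, 3.01, 3.01, 3.14, 3.14, 3.14].

## Interface

Orientations are given as a rotation vector (axis times angle).
In Python, from cell import arm gives the robot as it stands. The module is installed in compiled form; this text tells all that it offers.
- The arm moves only by the shell command python3 -m inch 'ROWS' [FORCE]. ROWS is text: rows parted by semicolons, each of 5 numbers parted by spaces: the shift along the tool's x, y, z in m, then the turn about the tool's z in rad, then the finger opening in m, from 0 to 0.0918. In form: x y z roll fingers; .... A call has 1 to 5 rows; each row is the pose to reach, as a shift and turn from the pose commanded when the call began, along the tool's axes at that moment; what a row does not reach only later rows make up. A row lasts 1/10 s, in which the tool goes at most 50 mm and 8.59 degrees, less where a joint would pass 70% of its speed; a pose out of reach is approached as far as the arm can. A call with a gripper value outside its range is refused whole. The fingers move at their own pace and stop on an object; FORCE is the grip in N (left out, the last holds). Time passes only in rows, so rows that repeat a pose let the fingers close. It gives the time, the measured TCP pose, the force, the opening and the grip force at its end, in the units of the state.
- arm.observe(): the state, without advancing time (a new reading comes with each control period).
- arm.get_image(name): name is "scene" or "side" or "wrist"; returns the picture (420x560x3 uint8, red, green, blue); there is no depth.
- arm.get_calibration(name): a dict with "intrinsics" (3x3 intrinsics, pixels), "distortion" ([k1, k2, p1, p2, k3] as OpenCV has them; the pictures are not rectified), "pose" (4x4, takes a point from camera to world coordinates). Camera axes: x right, y up, looking along -z (the intrinsics and any distortion apply to the point x, -y, -z); pixel columns grow to the right and rows downward; lengths in m; the calibration is good to about 2 mm. A picture is of the moment at which its call begins: read the wrist's pose just before it. get_calibration takes no time and is no camera call; for the wrist camera it gives the pose at the moment of the call.
- arm.sign_off(): hands the job in; it is judged then, once.
Trained networks look in the newest picture that a camera, given by its name, has taken for a name from the list of things; names that differ only in an ending like _2 or _b are one class to them, and where a whole thing is asked for, a point or a joint stands for the part that bears it (a point fixed in the world has none). Each returns a list of dicts, best first, with "conf" (0 to 1); they miss things now and then, are a little off and sometimes report something else, mostly with a low value. They report only what shows in the picture. A call takes as long as a camera call.
- arm.look_for(camera, query): "point" ([row, column] in pixels, amid what is visible of it).
- arm.silhouettes(camera, query): "region" (420x560 bool, what is visible of it) and "point" ([row, column] in pixels, amid what is visible of it).
- arm.place_of(camera, query): "point" ([row, column] in pixels: a listed point, or the origin of a listed thing).
The state is a dict: "clock": time; "joints": joint angles; "dq": joint speeds; "joint_efforts": joint torques, N m; "position": TCP position; "ee_rot": TCP orientation; "force": force on the tool from outside, world axes, zero at the start; "ft_torque": the same for the moment, N m; "width": opening from 0.0 (shut) to 1.0 (fully open); "gripper_force": force on a finger pad.
Only numpy, scipy, OpenCV 4.12 (cv2) and the standard library are available. Lean on these libraries where they do the work, as an engineer would, in place of code of your own. Each camera call takes 0.05 s, during which the arm holds its last target. There are 200 camera calls.

## Working session

There is one attempt and no reset: what is moved stays moved. The work goes in short steps, Python scripts to look and compute and a shell command to move; the robot and the scene stay as the last step left them, time stands still between calls to the robot, and variables do not carry over. Pictures are saved under pics/ and viewed, at most 10 in all, crops included, and the job is handed in when it is done.

```bash
mkdir -p pics
cat > h.py <<'E'
import numpy as np, cv2
from scipy.spatial.transform import Rotation as R
from cell import arm
def ray(cam,p):
    c=arm.get_calibration(cam);K=np.array(c["intrinsics"]);T=np.array(c["pose"])
    u=cv2.undistortPoints(np.array([[[p[1],p[0]]]],float),K,np.array(c["distortion"],float))[0,0]
    d=T[:3,:3]@np.array([u[0],-u[1],-1]);return T[:3,3],d/np.linalg.norm(d)
def onz(cam,p,z):
    o,d=ray(cam,p);return o+d*(z-o[2])/d[2]
def tri(obs):
    A=np.zeros((3,3));b=np.zeros(3)
    for cam,p in obs:
        o,d=ray(cam,p);M=np.eye(3)-np.outer(d,d);A+=M;b+=M@o
    x=np.linalg.solve(A,b)
    e=[np.linalg.norm(np.cross(ray(c,p)[1],x-ray(c,p)[0])) for c,p in obs]
    return x,e
def proj(cam,X):
    c=arm.get_calibration(cam);T=np.linalg.inv(np.array(c["pose"]));x=T[:3,:3]@X+T[:3,3]
    q=cv2.projectPoints(np.array([[x[0],-x[1],-x[2]]]),np.zeros(3),np.zeros(3),np.array(c["intrinsics"]),np.array(c["distortion"],float))[0][0,0]
    return q[::-1]
def save(cam,n): cv2.imwrite(f"pics/{n}.png",arm.get_image(cam)[:,:,::-1])
E
python3 - <<'E'
from h import *
np.set_printoptions(precision=4,suppress=True)
s=arm.observe();print(s)
for c in["scene","side","wrist"]:
    save(c,c+"0");T=np.array(arm.get_calibration(c)["pose"]);print(c,T[:3,3],-T[:3,2])
    for n in ["plate_grip","stand_top","rack","stand","vial","spool","groove","plate_hole"]:
        print(n,[(np.round(d["point"]),round(d["conf"],2)) for d in arm.place_of(c,n)[:2]])
a=cv2.imread("pics/scene0.png");b=cv2.imread("pics/side0.png")
cv2.imwrite("pics/both.png",np.hstack([a,b])[:, :] if 0 else cv2.resize(np.hstack([a,b]),(800,300)))
print(arm.observe()["clock"])
E
```

```text
{'clock': 0.0, 'joints': array([ 1.1054,  0.4352,  0.025 ,  1.5741, -0.0115,  1.134 , -0.0751]), 'dq': array([ 0.0023,  0.0014,  0.0004,  0.    , -0.0017,  0.0002, -0.0023]), 'joint_efforts': array([ -0.0011, -66.7858,   0.9843, -31.4459,  -0.0607,   0.0428,
         0.0001]), 'position': array([ 0.2217, -0.5841,  0.404 ]), 'ee_rot': array([-3.0886, -0.5664,  0.0007]), 'force': array([ 0.1034,  0.8224, -0.8803]), 'ft_torque': array([-0.0352, -0.0071,  0.0228]), 'gripper_force': 0.0, 'width': 0.9983763540305893}
scene [0.1957 0.474  0.6298] [ 0.3694 -0.7334 -0.5707]
plate_grip [(array([169., 344.]), 0.66)]
stand_top [(array([227., 274.]), 0.64)]
rack [(array([220., 340.]), 0.87), (array([169., 341.]), 0.24)]
stand [(array([275., 277.]), 0.57)]
vial [(array([266., 323.]), 0.57)]
spool [(array([346., 277.]), 0.95)]
groove [(array([231., 274.]), 0.68)]
plate_hole [(array([191., 343.]), 0.77)]
side [ 0.392  -0.9208  0.4289] [ 0.1503  0.9071 -0.3931]
plate_grip [(array([236., 257.]), 0.76)]
stand_top [(array([186., 272.]), 0.9)]
rack [(array([314., 258.]), 0.59)]
stand [(array([241., 274.]), 0.67)]
vial [(array([261., 239.]), 0.64)]
spool [(array([218., 234.]), 0.7)]
groove [(array([193., 274.]), 0.95)]
plate_hole [(array([274., 258.]), 0.71)]
wrist [ 0.2877 -0.5598  0.3857] [-0.2443 -0.0925 -0.9653]
plate_grip []
stand_top []
rack []
stand []
vial []
spool []
groove []
plate_hole []
1.35
```

View pics/scene0.png

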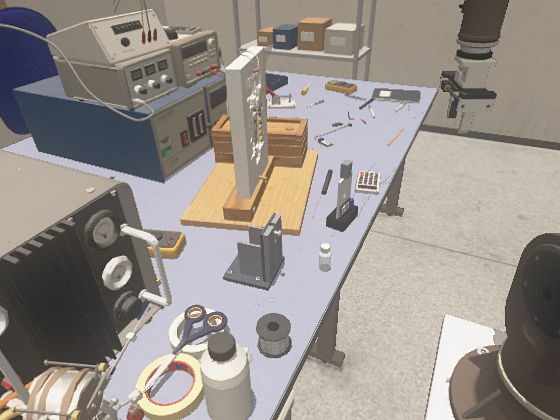

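View pics/side0.png

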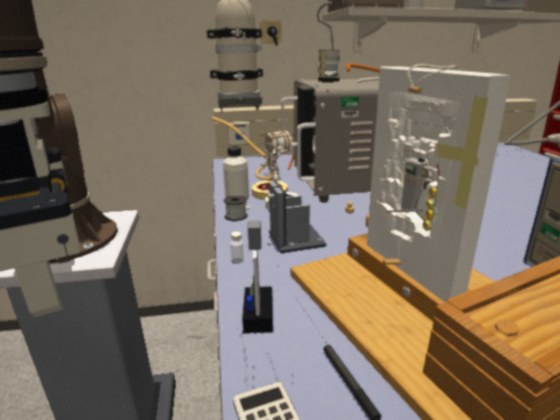

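The scene view shows the rack with the plate near (200,343), the stand near (250,255), the vial at (258,325) and the spool at (335,273). The side view shows the plate almost edge-on at (280,257) and the stand at (225,290).

Run:
```python
from h import *
np.set_printoptions(precision=4,suppress=True)
P={"plate_grip":([169,344],[236,257]),"stand_top":([227,274],[186,272]),"rack":([220,340],[314,258]),"stand":([275,277],[241,274]),"vial":([266,323],[261,239]),"spool":([346,277],[218,234]),"groove":([231,274],[193,274]),"plate_hole":([191,343],[274,258])}
for n,(a,b) in P.items():
    x,e=tri([("scene",a),("side",b)]);print(n,x,np.round(e,4))
s=arm.observe();M=R.from_rotvec(s["ee_rot"]).as_matrix();print(M)
T=np.array(arm.get_calibration("wrist")["pose"]);print("cam in tool",M.T@(T[:3,3]-s["position"]),M.T@-T[:3,2])
```

```text
plate_grip [ 0.4436 -0.3828  0.1543] [0.0008 0.0008]
stand_top [ 0.5061 -0.1152  0.1382] [0.0003 0.0003]
rack [ 0.441  -0.379   0.0016] [0.0022 0.0022]
stand [ 0.506  -0.1184  0.001 ] [0.0016 0.0016]
vial [ 0.4201 -0.1908 -0.0005] [0.0006 0.0006]
spool [ 0.4226  0.0495 -0.0057] [0.0002 0.0002]
groove [ 0.5094 -0.1205  0.1231] [0.0004 0.0004]
plate_hole [ 0.4425 -0.3876  0.088 ] [0.0013 0.0013]
[[ 0.9349  0.3548  0.    ]
 [ 0.3548 -0.9349 -0.    ]
 [-0.      0.     -1.    ]]
cam in tool [0.0703 0.0005 0.019 ] [-0.2612 -0.0003  0.9653]
```

```bash
cat >> h.py <<'E'
np.set_printoptions(precision=4,suppress=True)
def goto(p,yaw=None):
    "tool shift to world TCP target p; yaw = world heading of tool y"
    s=arm.observe();M=R.from_rotvec(s["ee_rot"]).as_matrix();d=M.T@(np.array(p)-s["position"])
    h=np.arctan2(M[1,1],M[0,1]);r=None if yaw is None else -(yaw-h+np.pi)%(2*np.pi)
    if r is not None: r=(-(yaw-h)+np.pi)%(2*np.pi)-np.pi
    print("t",s["clock"],"pos",s["position"],"hy",h,"shift",d,"roll",r,"F",s["force"],"w",s["width"],"g",s["gripper_force"])
E
python3 -m inch '0.048 -0.019 0 -0.14 0.0918; 0.092 -0.036 0 -0.29 0.0918; 0.138 -0.054 0 -0.44 0.0918; 0.184 -0.072 0 -0.59 0.0918; 0.23 -0.09 0 -0.74 0.0918'
python3 - <<'E'
from h import *
for a,b in (([75,232],[67,385]),([48,240],[67,385]),([215,228],[240,352]),([210,262],[290,462])): print(tri([("scene",a),("side",b)]))
goto([0.4436,-0.3828,0.404],0.0)
E
```

```text
clock: 1.85
position: [0.406, -0.4171, 0.405]
ee_rot: [2.671, 1.653, 0.0]
force: [0.5, 0.4, -0.1]
width: 0.996
gripper_force: 0.0
(array([ 0.6791, -0.2749,  0.3905]), [np.float64(0.0036833888872726526), np.float64(0.0036833888872727038)])
(array([ 0.6704, -0.3112,  0.415 ]), [np.float64(0.01997486628413646), np.float64(0.019974866284136486)])
(array([ 0.676 , -0.2132,  0.0462]), [np.float64(0.01469150172030075), np.float64(0.01469150172030062)])
(array([ 0.7484, -0.415 , -0.0126]), [np.float64(0.06426659325404532), np.float64(0.06426659325404561)])
t 1.85 pos [ 0.406  -0.4171  0.405 ] hy -0.4621882227663273 shift [0.0474 0.0183 0.001 ] roll -0.46218822276632743 F [ 0.5445  0.4378 -0.1255] w 0.9963828709644323 g 0.0
```

```bash
python3 -m inch '0.012 0.005 0 -0.14 0.0918; 0.024 0.009 0 -0.28 0.0918; 0.036 0.014 0 -0.42 0.0918; 0.0474 0.0183 0 -0.46 0.0918; 0.0474 0.0183 0 -0.46 0.0918'
python3 - <<'E'
from h import *
goto([0.4436,-0.3828,0.404],0.0)
save("wrist","w1")
for n in ["plate_grip","rack","plate_hole"]:
    for d in arm.silhouettes("wrist",n)[:1]:
        m=d["region"].astype(np.uint8);c=max(cv2.findContours(m,0,1)[0],key=cv2.contourArea);print(n,d["conf"],d["point"],cv2.minAreaRect(c),cv2.boxPoints(cv2.minAreaRect(c)).tolist())
E
```

```text
clock: 2.35
position: [0.4439, -0.3832, 0.4048]
ee_rot: [2.23, 2.213, 0.002]
force: [0.0, -0.2, 0.3]
width: 1.003
gripper_force: 0.0
t 2.35 pos [ 0.4439 -0.3832  0.4048] hy -0.007463790211307924 shift [ 0.0004 -0.0003  0.0008] roll -0.007463790211307941 F [ 0.0317 -0.1512  0.2856] w 1.0029200461327643 g 0.0
plate_grip 0.97 [206.8, 271.0] ((273.1659240722656, 200.51107788085938), (29.13532257080078, 89.6010971069336), 3.814074993133545) [[255.65042114257812, 244.24337768554688], [261.6106262207031, 154.84072875976562], [290.6814270019531, 156.77877807617188], [284.7212219238281, 246.18142700195312]]
rack 0.97 [174.1, 279.0] ((274.8465270996094, 183.53463745117188), (42.58758544921875, 74.52828216552734), 5.710593223571777) [[249.95050048828125, 218.4950408935547], [257.3663330078125, 144.3366241455078], [299.7425537109375, 148.57423400878906], [292.32672119140625, 222.73265075683594]]
plate_hole 0.78 [209.3, 268.8] ((271.5, 200.5), (87.0, 27.0), 90.0) [[258.0, 157.0], [285.0, 157.0], [285.0, 244.0], [258.0, 244.0]]
```

View pics/w1.png

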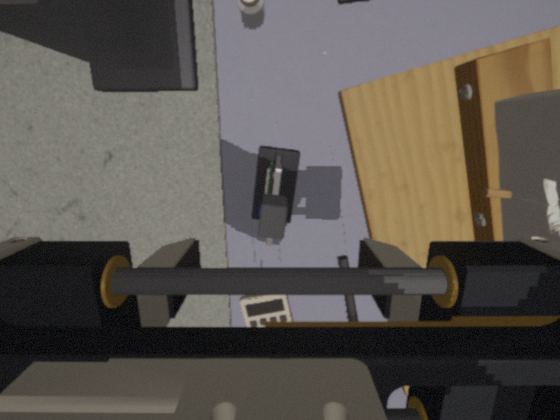

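The wrist view shows the rack's black top at rows 147–222, columns 253–299, tilted about 6°. The grip's top face is near (215,273) and the vial is at (5,250).

Run:
```python
from h import *
a=cv2.imread("pics/w1.png")[135:255,235:315]
a=cv2.convertScaleAbs(a,alpha=2.0,beta=10)
cv2.imwrite("pics/w1c.png",cv2.resize(a,None,fx=5,fy=5,interpolation=cv2.INTER_CUBIC))
A=[onz("wrist",p,0.03)[:2] for p in ([147,260],[152,299],[218,253],[222,292])];print(np.array(A),np.mean(A,0))
print(np.arctan2(*(A[0]-A[2])),np.arctan2(*(A[1]-A[3])))
```

```text
[[ 0.4203 -0.335 ]
 [ 0.4664 -0.3414]
 [ 0.4089 -0.4226]
 [ 0.4581 -0.4285]] [ 0.4384 -0.3819]
0.12881843480324826 0.09571342360854795
```

View pics/w1c.png

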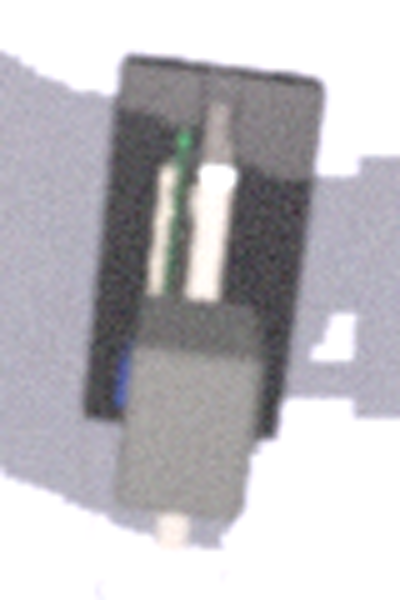

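The crop shows the grip's top face with corners near (204,261), (206,286), (236,258) and (238,283). The green board faces left, toward the robot, so the back faces away as expected.

Run:
```python
from h import *
A=np.array([onz("wrist",p,0.176)[:2] for p in ([204,261],[206,286],[236,258],[238.4,283])]);c=A.mean(0);print(A,c)
e=[A[0]-A[2],A[1]-A[3]];print([np.arctan2(*v) for v in e],[np.arctan2(v[1],v[0]) for v in (A[1]-A[0],A[3]-A[2])],[np.linalg.norm(v) for v in (*e,A[1]-A[0],A[3]-A[2])])
goto([c[0],c[1],0.317],-0.105)
```

```text
[[ 0.4292 -0.368 ]
 [ 0.4476 -0.3698]
 [ 0.4263 -0.3929]
 [ 0.4451 -0.3951]] [ 0.437  -0.3815]
[np.float64(0.11852070918068573), np.float64(0.0952143275426134)] [np.float64(-0.09421428119844391), np.float64(-0.11346737896342621)] [np.float64(0.025071205152784937), np.float64(0.0254295478296039), np.float64(0.018409950230127103), np.float64(0.01899737182825827)]
t 2.55 pos [ 0.442  -0.3852  0.4047] hy -0.011268111595222598 shift [ 0.0038 -0.005   0.0877] roll 0.09373188840477731 F [ 0.4992  0.2661 -0.7681] w 0.998281018124889 g 0.0
```

```bash
python3 -m inch '0.003 -0.003 0.04 0.094 0.0918; 0.003 -0.003 0.08 0.094 0.06; 0.003 -0.003 0.087 0.094 0.04; 0.003 -0.003 0.087 0.094 0.03; 0.003 -0.003 0.087 0.094 0.024' 5
python3 -m inch '0 0 0 0 0.018; 0 0 0 0 0.015; 0 0 0 0 0.012' 5
python3 - <<'E'
from h import *
goto([0.437,-0.3815,0.317],-0.105)
save("wrist","w2")
E
```

```text
clock: 3.05
position: [0.4401, -0.3822, 0.3194]
ee_rot: [2.331, 2.103, 0.001]
force: [0.5, -1.0, 0.6]
width: 0.703
gripper_force: 0.0
clock: 3.35
position: [0.4398, -0.3817, 0.3187]
ee_rot: [2.331, 2.104, 0.0]
force: [0.3, -0.3, -0.5]
width: 0.44
gripper_force: 0.0
t 3.35 pos [ 0.4398 -0.3817  0.3187] hy -0.1021973675226969 shift [-0.0001 -0.0029  0.0017] roll 0.0028026324773029465 F [ 0.3302 -0.2874 -0.4859] w 0.43951337692591574 g 0.0
```

View pics/w2.png

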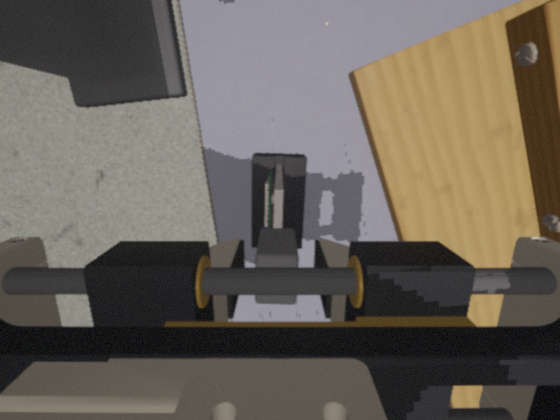

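The wrist view shows the grip (columns 256–298) well centred between the fingers (240–318) and aligned with them. Closing now.

```bash
python3 -m inch '0 0 0 0 0.012; 0 0 0 0 0.01; 0 0 0 0 0.01; 0 0 0 0 0.01; 0 0 0 0 0.01' 8
python3 -m inch '0 0 0 0 0.01; 0 0 0 0 0.01; 0 0 0 0 0.01' 40
python3 -m inch '0 0 -0.01 0 0.01; 0 0 -0.03 0 0.01; 0 0 -0.06 0 0.01; 0 0 -0.1 0 0.01; 0 0 -0.1 0 0.01' 40
python3 - <<'E'
from h import *
goto([0.437,-0.3815,0.417],-0.105)
E
```

```text
clock: 3.9
position: [0.4396, -0.3816, 0.3178]
ee_rot: [2.332, 2.105, -0.0]
force: [-1.2, 0.6, 1.7]
width: 0.219
gripper_force: 7.9
clock: 4.2
position: [0.4396, -0.3816, 0.3178]
ee_rot: [2.332, 2.105, -0.0]
force: [-0.9, -0.3, 2.6]
width: 0.213
gripper_force: 39.9
clock: 4.7
position: [0.441, -0.3818, 0.4235]
ee_rot: [2.325, 2.1, 0.003]
force: [0.1, -0.1, -2.9]
width: 0.212
gripper_force: 39.9
t 4.7 pos [ 0.441  -0.3818  0.4235] hy -0.10171923376516336 shift [-0.0001 -0.004   0.0064] roll 0.0032807662348366406 F [ 0.0684 -0.1145 -2.9018] w 0.2117724504529817 g 39.86877679824829
```

```bash
python3 -m inch '0.03 0.002 0 0 0.01; 0.07 0.005 0 0 0.01; 0.11 0.005 0 0 0.01; 0.13 0.005 0 0 0.01; 0.13 0.005 0 0 0.01'
python3 - <<'E'
from h import *
goto([0.45,-0.25,0.42],-0.1)
print(arm.get_calibration("wrist")["intrinsics"])
save("wrist","w3")
for c in ("wrist","side"):
  for n in ["stand","stand_top","groove"]:
    print(c,n,[(np.round(d["point"],1),round(d["conf"],2)) for d in arm.place_of(c,n)[:2]])
d=arm.silhouettes("wrist","stand")
a=cv2.imread("pics/w3.png")
if d: 
    r=np.argwhere(d[0]["region"]);print(r.min(0),r.max(0))
cv2.imwrite("pics/w3c.png",cv2.resize(cv2.convertScaleAbs(a[20:270,180:480],alpha=1.5,beta=10),None,fx=2.4,fy=2.4,interpolation=cv2.INTER_CUBIC))
E
```

```text
clock: 5.2
position: [0.4584, -0.2488, 0.4177]
ee_rot: [-2.325, -2.111, -0.002]
force: [-0.2, -0.4, -2.4]
width: 0.215
gripper_force: 39.9
t 5.2 pos [ 0.4584 -0.2488  0.4177] hy -0.09641399886560434 shift [-0.002  -0.0082 -0.0023] roll 0.0035860011343955556 F [-0.247  -0.3909 -2.4447] w 0.2154108982485246 g 39.93843913078308
[[294.6458   0.     278.9138]
 [  0.     294.6458 209.4419]
 [  0.       0.       1.    ]]
wrist stand [(array([ 80. , 309.7]), 0.67)]
wrist stand_top [(array([ 48.4, 323.2]), 0.63)]
wrist groove [(array([ 53.8, 323.3]), 0.73)]
side stand [(array([241.4, 274.3]), 0.67)]
side stand_top [(array([185.5, 272.4]), 0.9)]
side groove [(array([192.6, 273.7]), 0.95)]
[  0 299] [123 402]
```

View pics/w3c.png

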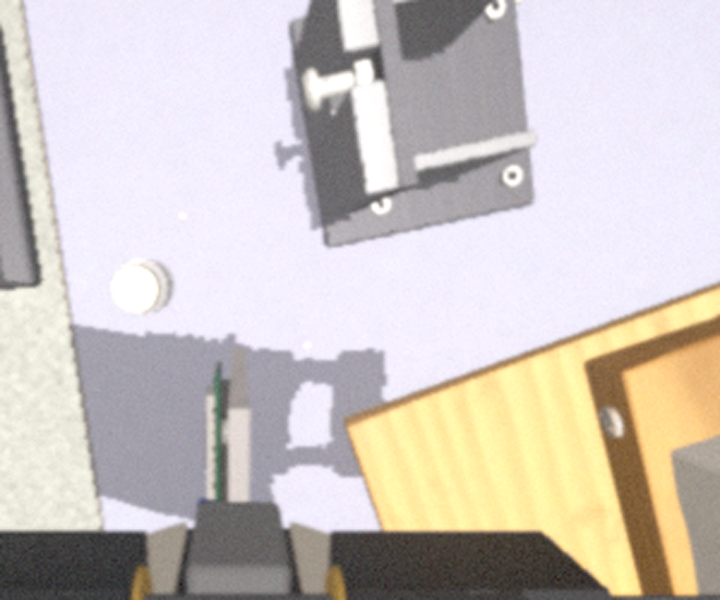

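The crop shows the stand at top centre with the stud pointing left, its head at crop (313,88), i.e. pixel (56.7,310.4). The panel's lit top strip starts at crop x≈355. The base corner is at crop (330,243), and its edge runs to (532,203). The vial is at crop (138,287).

Run:
```python
from h import *
f=lambda x,y:[20+y/2.4,180+x/2.4]
goto([0.45,-0.25,0.42],-0.1)
b=[onz("wrist",f(*p),0.01) for p in ((330,243),(532,203),(296,45))]
print("base",b, "yaw",np.arctan2(*(b[1]-b[0])[1::-1]), "front", np.arctan2(*(b[2]-b[0])[:2]))
t=[onz("wrist",f(*p),0.14) for p in ((355,90),(368,192),(395,185))];print("top",t,np.arctan2(*(t[0]-t[1])[:2]))
print("stand_top",onz("wrist",[48.4,323.2],.14),"groove",onz("wrist",[53.8,323.3],.12))
for z in(.111,.12,.129): print("stud head/shank",onz("wrist",f(313,88),z),onz("wrist",f(345,82),z))
print(arm.get_calibration("side")["intrinsics"][0])
im=arm.get_image("side");cv2.imwrite("pics/s2.png",cv2.resize(cv2.convertScaleAbs(im[165:265,230:340,::-1],alpha=1.4,beta=10),None,fx=6,fy=6,interpolation=cv2.INTER_CUBIC)[:600])
```

```text
t 5.6 pos [ 0.4576 -0.2535  0.4175] hy -0.10356053443701374 shift [ 0.0027 -0.008  -0.0025] roll -0.0035605344370135406 F [ 0.2053  0.0505 -2.1859] w 0.215843046622811 g 39.93812084197998
base [array([ 0.5146, -0.1788,  0.01  ]), array([ 0.6206, -0.1697,  0.01  ]), array([ 0.5046, -0.0835,  0.01  ])] yaw 0.08581083508836337 front -0.1047903400456163
top [array([ 0.5099, -0.1327,  0.14  ]), array([ 0.5124, -0.1652,  0.14  ]), array([ 0.5217, -0.1638,  0.14  ])] -0.07581787263445897
stand_top [ 0.5066 -0.1257  0.14  ] groove [ 0.5096 -0.1254  0.12  ]
stud head/shank [ 0.4995 -0.1246  0.111 ] [ 0.5114 -0.1238  0.111 ]
stud head/shank [ 0.4984 -0.1265  0.12  ] [ 0.5099 -0.1257  0.12  ]
stud head/shank [ 0.4973 -0.1283  0.129 ] [ 0.5085 -0.1276  0.129 ]
[386.6941   0.     280.7808]
```

View pics/s2.png

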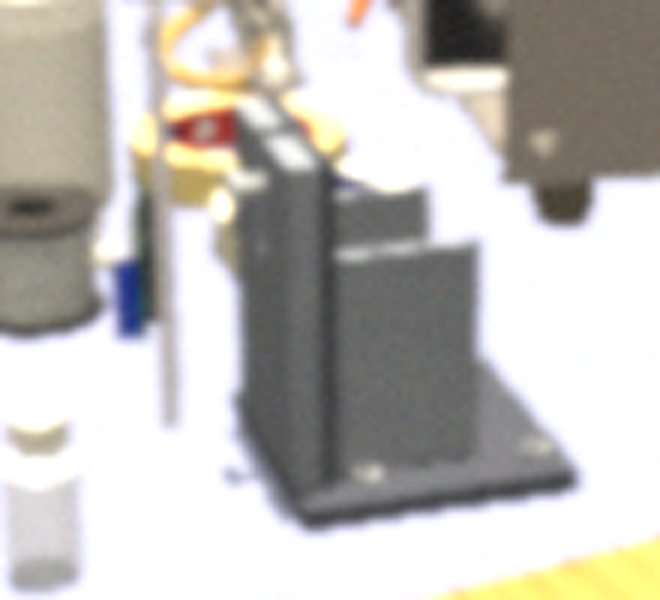

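The side crop shows the stud head at crop (222,207), i.e. pixel (199.5,267). The panel's top slit is at crop (285,135), and the vial is at the lower left.

Run:
```python
from h import *
n=np.array([-np.sin(.09),np.cos(.09),0])
for y in (-.119,-.121,-.123):
    o,d=ray("side",[199.5,267]);q=np.array([.508,y,0])-o;print(o+d*(q@n)/(d@n))
print(tri([("side",[199.5,267]),("wrist",[56.7,310.4])]))
print("yaw top side", onz("side",[165+100/6,230+240/6],.14),onz("side",[165+170/6,230+292/6],.14), onz("side",[185.5,272.4],.14))
goto([0.4707,-0.1244,0.41],0.09)
```

```text
[ 0.4936 -0.1203  0.109 ]
[ 0.4934 -0.1223  0.1098]
[ 0.4931 -0.1243  0.1106]
(array([ 0.4963, -0.1242,  0.1107]), [np.float64(0.0031887522335423673), np.float64(0.0031887522335424354)])
yaw top side [ 0.5057 -0.0897  0.14  ] [ 0.5127 -0.1681  0.14  ] [ 0.5071 -0.1167  0.14  ]
t 5.65 pos [ 0.4577 -0.2533  0.4176] hy -0.10318548927474483 shift [ 0.1296 -0.0004  0.0076] roll -0.19318548927474488 F [ 0.1813  0.3445 -3.4557] w 0.21883117299026 g 39.93801176548004
```

```bash
python3 -m inch '0.03 0 0 -0.04 0.01; 0.07 0 0 -0.08 0.01; 0.11 0 0.005 -0.12 0.01; 0.13 0 0.008 -0.16 0.01; 0.13 0 0.008 -0.193 0.01'
python3 -m inch '0 0 0.015 0 0.01; 0 0 0.03 0 0.01; 0 0 0.03 0 0.01; 0 0 0.03 0 0.01'
python3 - <<'E'
from h import *
goto([0.4707,-0.1244,0.38],0.09)
save("wrist","w4")
goto([0.4707,-0.1244,0.38],0.09)
a=cv2.imread("pics/w4.png");cv2.imwrite("pics/w4c.png",cv2.resize(cv2.convertScaleAbs(a[100:310,200:440],alpha=1.6,beta=15),None,fx=2.8,fy=2.8,interpolation=cv2.INTER_CUBIC))
E
```

```text
clock: 6.15
position: [0.4713, -0.1201, 0.4096]
ee_rot: [-2.11, -2.327, -0.001]
force: [0.3, -0.3, -2.1]
width: 0.219
gripper_force: 39.9
clock: 6.55
position: [0.4712, -0.1237, 0.3799]
ee_rot: [-2.118, -2.319, 0.0]
force: [0.0, 0.5, -1.3]
width: 0.22
gripper_force: 39.9
t 6.55 pos [ 0.4712 -0.1237  0.3799] hy 0.09057468169959376 shift [-0.0006 -0.0005 -0.0001] roll 0.0005746816995939596 F [ 0.0358  0.4977 -1.305 ] w 0.21966276836202392 g 39.93806719779968
t 6.6 pos [ 0.4713 -0.1237  0.3802] hy 0.09058463300705193 shift [-0.0007 -0.0007  0.0002] roll 0.0005846330070520267 F [ 0.2642  0.0112 -1.4623] w 0.21842546564573492 g 39.93804216384888
```

View pics/w4c.png

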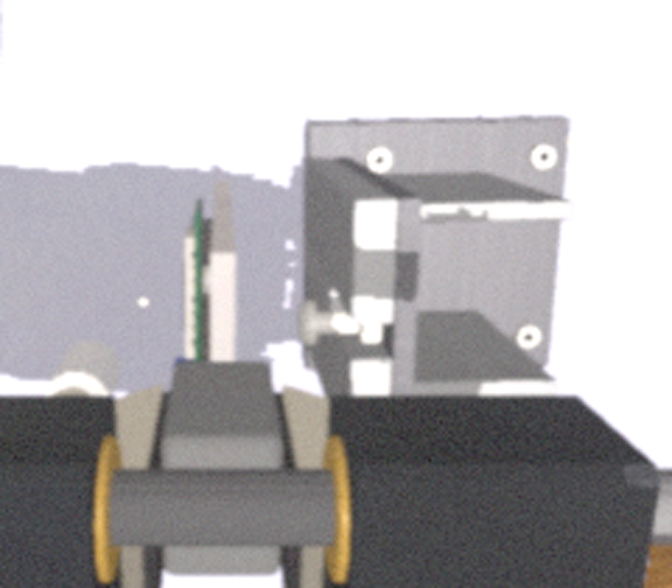

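The crop, taken with the arm settled, shows the stud head at crop (310,323), i.e. pixel (215.4,310.7), ahead of the plate. The plate's near top corner is at crop (236,252), and the stand's base edges line up with the image.

Run:
```python
from h import *
f=lambda x,y:[100+y/2.8,200+x/2.8]
s=arm.observe();M=R.from_rotvec(s["ee_rot"]).as_matrix();z=s["position"][2]
L=lambda x,y,h:M.T@(onz("wrist",f(x,y),h)-s["position"])
zp=z-.159-.0028-.02
print("plate back/front corner",L(236,252,zp),L(210,252,zp),"grip top corners",[L(x,y,zp+.04)for x,y in((165,437),(283,437),(280,573),(165,573))])
for h in(.109,.112,.115): print("stud head",L(308,323,h),"shank",L(345,323,h))
b=[L(x,y,.01) for x,y in ((306,123),(567,119),(549,375),(306,370))];print("base",b)
t=[L(x,y,.14) for x,y in ((356,200),(356,392),(394,200))];print("top",t)
```

```text
plate back/front corner [0.037  0.0033 0.1818] [ 0.037  -0.0019  0.1818] grip top corners [array([ 0.0147, -0.0087,  0.1418]), array([0.0146, 0.0103, 0.1418]), array([-0.0103,  0.0103,  0.1418]), array([-0.0102, -0.0092,  0.1418])]
stud head [-0.004   0.028   0.2713] shank [-0.004   0.0397  0.2713]
stud head [-0.0031  0.0276  0.2683] shank [-0.0031  0.0393  0.2683]
stud head [-0.0023  0.0273  0.2653] shank [-0.0023  0.0388  0.2653]
base [array([0.0538, 0.0356, 0.3703]), array([0.0554, 0.1443, 0.3703]), array([-0.0575,  0.1484,  0.3703]), array([-0.055 ,  0.0385,  0.3703])]
top [array([0.0394, 0.0365, 0.2403]), array([-0.0155,  0.0389,  0.2403]), array([0.0394, 0.0468, 0.2403])]
```

```bash
cat > chk.py <<'E'
# chk.py MODE LIMIT: print tool-frame force/pose; exit 1 when the limit is met
import sys
from h import *
s=arm.observe();M=R.from_rotvec(s["ee_rot"]).as_matrix();F=M.T@s["force"];T=M.T@s["ft_torque"]
h=np.array([0.0906])[0];c=np.array([np.cos(.1),np.sin(.1),0]);p=s["position"]
print("t %.2f"%s["clock"],"F",F.round(1),"T",T.round(2),"pos",p,"adv %.4f"%(p@c),"hole z %.4f"%(p[2]-.2368),"g",round(float(s["gripper_force"]),1))
m,l=sys.argv[1],float(sys.argv[2])
sys.exit(1 if (m=="push" and F[1]<-l) or (m=="drop" and F[1]>-l) or np.abs(F[:2]).max()>15 else 0)
E
python3 -m inch '-0.003 0 0.015 -0.01 0.01; -0.003 0.006 0.03 -0.01 0.01; -0.003 0.01 0.034 -0.01 0.01; -0.003 0.01 0.034 -0.01 0.01; -0.003 0.01 0.034 -0.01 0.01' >/dev/null; python3 chk.py push 2.5
python3 -m inch '0 0.0035 0 0 0.01; 0 0.007 0 0 0.01; 0 0.007 0 0 0.01'>/dev/null; python3 chk.py push 2.5 &&
python3 -m inch '0 0.001 0 0 0.01; 0 0.002 0 0 0.01; 0 0.002 0 0 0.01'>/dev/null && python3 chk.py push 2.5 &&
python3 -m inch '0 0.001 0 0 0.01; 0 0.002 0 0 0.01; 0 0.002 0 0 0.01'>/dev/null && python3 chk.py push 2.5 &&
python3 -m inch '0 0.001 0 0 0.01; 0 0.002 0 0 0.01; 0 0.002 0 0 0.01'>/dev/null && python3 chk.py push 2.5 &&
python3 -m inch '0 0.001 0 0 0.01; 0 0.002 0 0 0.01; 0 0.002 0 0 0.01'>/dev/null && python3 chk.py push 2.5
```

```text
t 7.10 F [-0.2  0.4  3. ] T [-0.08 -0.03 -0.01] pos [ 0.4817 -0.1253  0.346 ] adv 0.4668 hole z 0.1092 g 39.9
t 7.40 F [ 0.5 -0.8  2.5] T [-0.12  0.01  0.04] pos [ 0.4889 -0.1246  0.3461] adv 0.4740 hole z 0.1093 g 39.9
t 7.70 F [-0.5 -0.3  2.3] T [-0.03 -0.04  0.07] pos [ 0.4904 -0.1245  0.3457] adv 0.4755 hole z 0.1089 g 39.9
t 8.00 F [-0.2  0.4  2.1] T [-0.02 -0.06 -0.01] pos [ 0.4923 -0.1243  0.3457] adv 0.4774 hole z 0.1089 g 39.9
t 8.30 F [ 1.6 -2.7  1.8] T [ 0.63 -0.06  0.01] pos [ 0.494  -0.1242  0.3456] adv 0.4792 hole z 0.1088 g 39.9
```

```bash
sed -i 's/^m,l=/fn=T[0]\/.235;print("  push %.1f"%fn)\nm,l=/; s/F\[1\]<-l/fn>l/; s/F\[1\]>-l/fn<l/' chk.py
python3 -m inch '0 0.001 0 0 0.01; 0 0.002 0 0 0.01; 0 0.002 0 0 0.01'>/dev/null; python3 chk.py drop 2 &&
python3 -m inch '0 0 -0.0015 0 0.01; 0 0 -0.0015 0 0.01'>/dev/null && python3 chk.py drop 2 &&
python3 -m inch '0 0 -0.0015 0 0.01; 0 0 -0.0015 0 0.01'>/dev/null && python3 chk.py drop 2 &&
python3 -m inch '0 0 -0.0015 0 0.01; 0 0 -0.0015 0 0.01'>/dev/null && python3 chk.py drop 2 &&
python3 -m inch '0 0 -0.0015 0 0.01; 0 0 -0.0015 0 0.01'>/dev/null && python3 chk.py drop 2 &&
python3 -m inch '0 0 -0.0015 0 0.01; 0 0 -0.0015 0 0.01'>/dev/null && python3 chk.py drop 2 &&
python3 -m inch '0 0 -0.0015 0 0.01; 0 0 -0.0015 0 0.01'>/dev/null && python3 chk.py drop 2
```

```text
t 8.60 F [ 0.5 -4.1  0.8] T [ 1.06 -0.04 -0.04] pos [ 0.4961 -0.124   0.3456] adv 0.4812 hole z 0.1088 g 39.9
  push 4.5
t 8.80 F [ 0.9 -3.3  1.8] T [ 1.07 -0.02 -0.01] pos [ 0.496  -0.1239  0.3471] adv 0.4812 hole z 0.1103 g 39.9
  push 4.5
t 9.00 F [-0.5 -4.2  1.8] T [ 1.12 -0.03 -0.03] pos [ 0.4962 -0.124   0.3488] adv 0.4814 hole z 0.1120 g 39.9
  push 4.8
t 9.20 F [ 0.3 -4.2  0.6] T [ 1.03  0.13 -0.01] pos [ 0.4964 -0.1238  0.3506] adv 0.4816 hole z 0.1138 g 39.9
  push 4.4
t 9.40 F [ 1.3 -4.2  0.7] T [ 0.91  0.23 -0.01] pos [ 0.4965 -0.1238  0.3522] adv 0.4817 hole z 0.1154 g 39.9
  push 3.9
t 9.60 F [ 0.8 -0.2  1.9] T [ 0.02  0.19 -0.01] pos [ 0.4969 -0.1238  0.3538] adv 0.4821 hole z 0.1170 g 39.9
  push 0.1
```

```bash
python3 -m inch '0.0007 0 -0.0005 0 0.01; 0.0007 0 -0.0005 0 0.01'>/dev/null; python3 chk.py push 2 &&
python3 -m inch '0 0.001 0 0 0.01; 0 0.002 0 0 0.01; 0 0.002 0 0 0.01'>/dev/null; python3 chk.py push 2 &&
python3 -m inch '0 0.001 0 0 0.01; 0 0.002 0 0 0.01; 0 0.002 0 0 0.01'>/dev/null && python3 chk.py push 2 &&
python3 -m inch '0 0.001 0 0 0.01; 0 0.002 0 0 0.01; 0 0.002 0 0 0.01'>/dev/null && python3 chk.py push 2 &&
python3 -m inch '0 0.001 0 0 0.01; 0 0.001 0 0 0.01'>/dev/null && python3 chk.py push 2 &&
python3 -m inch '0 0.001 0 0 0.01; 0 0.001 0 0 0.01'>/dev/null && python3 chk.py push 2 &&
python3 -m inch '0 0.001 0 0 0.01; 0 0.001 0 0 0.01'>/dev/null && python3 chk.py push 2
```

```text
t 9.80 F [ 0.4 -0.3  2.4] T [-0.14 -0.04 -0.06] pos [ 0.4968 -0.1232  0.3541] adv 0.4820 hole z 0.1173 g 39.9
  push -0.6
t 10.10 F [-1.2 -0.1  2.1] T [-0.13 -0.25  0.01] pos [ 0.4984 -0.1232  0.3538] adv 0.4836 hole z 0.1170 g 39.9
  push -0.6
t 10.40 F [-1.4  0.1  1.7] T [-0.1  -0.35  0.03] pos [ 0.5003 -0.1229  0.3537] adv 0.4856 hole z 0.1169 g 39.9
  push -0.4
t 10.70 F [-0.  -0.3  1.1] T [-0.1   0.01  0.02] pos [ 0.5023 -0.1224  0.3537] adv 0.4876 hole z 0.1169 g 39.9
  push -0.4
t 10.90 F [ 0.3 -0.4  3. ] T [-0.1  -0.01  0.04] pos [ 0.5033 -0.1224  0.3537] adv 0.4885 hole z 0.1169 g 39.9
  push -0.4
t 11.10 F [-0.3 -1.2  3. ] T [-0.09 -0.04 -0.03] pos [ 0.5042 -0.1224  0.3537] adv 0.4895 hole z 0.1169 g 39.9
  push -0.4
t 11.30 F [ 0.2 -3.   0.5] T [ 0.82  0.   -0.12] pos [ 0.5047 -0.1224  0.3535] adv 0.4900 hole z 0.1167 g 39.9
  push 3.5
```

```bash
python3 -m inch '0 -0.0003 0 -0.008 0.01; 0 -0.0003 0 -0.015 0.01; 0 -0.0003 0 -0.015 0.01'>/dev/null; python3 chk.py push 2; 
python3 -m inch '0 0.0005 0 0 0.01; 0 0.0005 0 0 0.01'>/dev/null; python3 chk.py push 3
```

```text
t 11.60 F [ 0.6 -1.7  2.9] T [ 0.44 -0.06  0.1 ] pos [ 0.5047 -0.1224  0.3536] adv 0.4900 hole z 0.1168 g 39.9
  push 1.9
t 11.80 F [ 0.7 -3.4  0.2] T [1.09 0.06 0.1 ] pos [ 0.505  -0.1224  0.3536] adv 0.4903 hole z 0.1168 g 39.9
  push 4.6
```

```bash
sed -i 's/sys.exit(1 if /sys.exit(1 if (m=="down" and (F[2]<-l or abs(F[0])>4)) or /' chk.py
python3 -m inch '0 -0.0006 0 0.006 0.01; 0 -0.0006 0 0.006 0.01'>/dev/null; python3 chk.py push 3 &&
python3 -m inch '0 0 0.001 0 0.01; 0 0 0.002 0 0.01; 0 0 0.002 0 0.01'>/dev/null; python3 chk.py down 2 &&
python3 -m inch '0 0 0.001 0 0.01; 0 0 0.002 0 0.01; 0 0 0.002 0 0.01'>/dev/null; python3 chk.py down 2 &&
python3 -m inch '0 0 0.001 0 0.01; 0 0 0.002 0 0.01; 0 0 0.002 0 0.01'>/dev/null && python3 chk.py down 2 &&
python3 -m inch '0 0 0.001 0 0.01; 0 0 0.002 0 0.01; 0 0 0.002 0 0.01'>/dev/null && python3 chk.py down 2
```

```text
t 12.00 F [ 0.8 -2.7  3.1] T [ 0.66 -0.04 -0.04] pos [ 0.5047 -0.1224  0.3536] adv 0.4899 hole z 0.1168 g 39.9
  push 2.8
t 12.30 F [-0.1 -3.2  1.3] T [ 0.81 -0.03 -0.19] pos [ 0.5047 -0.1224  0.3516] adv 0.4900 hole z 0.1148 g 39.9
  push 3.4
t 12.60 F [ 0.1 -3.2  2. ] T [ 0.82  0.01 -0.19] pos [ 0.5047 -0.1224  0.3496] adv 0.4900 hole z 0.1128 g 39.9
  push 3.5
t 12.90 F [ 1.  -4.4  2.8] T [ 0.86 -0.   -0.1 ] pos [ 0.5047 -0.1224  0.3475] adv 0.4900 hole z 0.1107 g 39.9
  push 3.6
t 13.20 F [ 0.6 -4.5  1.6] T [ 0.88  0.07 -0.14] pos [ 0.5047 -0.1224  0.3455] adv 0.4900 hole z 0.1087 g 39.9
  push 3.7
```

```bash
python3 -m inch '0 0 0.001 0 0.01; 0 0 0.002 0 0.01; 0 0 0.003 0 0.01; 0 0 0.003 0 0.01'>/dev/null; python3 chk.py down 2 &&
python3 -m inch '0 0 0.001 0 0.01; 0 0 0.002 0 0.01; 0 0 0.003 0 0.01; 0 0 0.003 0 0.01'>/dev/null; python3 chk.py down 2 &&
python3 -m inch '0 0 0.001 0 0.01; 0 0 0.001 0 0.01'>/dev/null; python3 chk.py down 2 &&
python3 -m inch '0 0 0.001 0 0.01; 0 0 0.001 0 0.01'>/dev/null && python3 chk.py down 2 &&
python3 -m inch '0 0 0.001 0 0.01; 0 0 0.001 0 0.01'>/dev/null && python3 chk.py down 2 &&
python3 -m inch '0 0 0.001 0 0.01; 0 0 0.001 0 0.01'>/dev/null && python3 chk.py down 2 &&
python3 -m inch '0 0 0.001 0 0.01; 0 0 0.001 0 0.01'>/dev/null && python3 chk.py down 2
```

```text
t 13.60 F [ 0.1 -4.2  1.5] T [ 0.94 -0.03 -0.1 ] pos [ 0.5047 -0.1224  0.3425] adv 0.4899 hole z 0.1057 g 39.9
  push 4.0
t 14.00 F [-0.6 -3.7  1.9] T [ 0.95  0.03 -0.19] pos [ 0.5047 -0.1224  0.3396] adv 0.4900 hole z 0.1028 g 39.9
  push 4.0
t 14.20 F [-0.8 -3.6  2.2] T [ 1.02  0.04 -0.17] pos [ 0.5047 -0.1224  0.3386] adv 0.4900 hole z 0.1018 g 39.9
  push 4.3
t 14.40 F [ 1.3 -4.5  1.5] T [ 1.04  0.04 -0.12] pos [ 0.5047 -0.1224  0.3377] adv 0.4900 hole z 0.1009 g 39.9
  push 4.4
t 14.60 F [ 0.8 -6.1 -3.7] T [ 1.44  0.13 -0.18] pos [ 0.5047 -0.1223  0.337 ] adv 0.4900 hole z 0.1002 g 40.0
  push 6.1
```

```bash
python3 -m inch '0 -0.0006 -0.0004 0.004 0.01; 0 -0.0008 -0.0004 0.004 0.01; 0 -0.0008 -0.0004 0.004 0.01' 15 >/dev/null; python3 chk.py down 2; 
python3 -m inch '0 0 0 0 0.024; 0 0 0 0 0.03; 0 0 0 0 0.045; 0 0 0 0 0.06; 0 0 0 0 0.06'; python3 chk.py down 2
python3 -m inch '0 0 0 0 0.06; 0 0 0 0 0.06; 0 0 0 0 0.06'
python3 - <<'E'
from h import *
save("wrist","w5")
E
```

```text
t 14.90 F [ 0.2 -1.5 -0.5] T [ 0.4   0.02 -0.05] pos [ 0.5043 -0.1224  0.3373] adv 0.4896 hole z 0.1005 g 15.0
  push 1.7
clock: 15.4
position: [0.5041, -0.1225, 0.3372]
ee_rot: [2.101, 2.336, 0.0]
force: [-0.2, -0.5, -0.7]
width: 0.539
gripper_force: 0.0
t 15.40 F [-0.5 -0.2  0.7] T [-0.04 -0.03  0.07] pos [ 0.5041 -0.1225  0.3372] adv 0.4893 hole z 0.1004 g 0.0
  push -0.2
clock: 15.7
position: [0.5039, -0.1225, 0.3371]
ee_rot: [2.101, 2.336, -0.0]
force: [0.6, -0.0, -0.6]
width: 0.654
gripper_force: 0.0
```

View pics/w5.png

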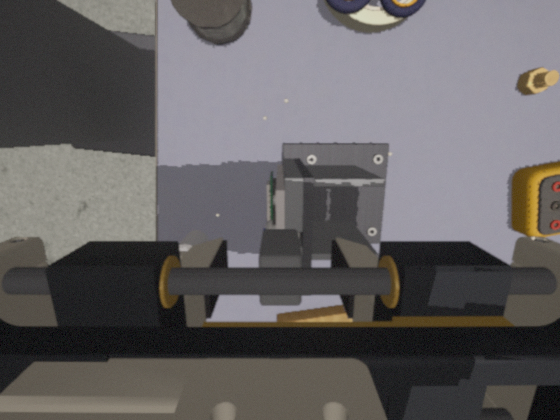

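The wrist view shows the plate hanging upright against the panel, with the grip free at (265,280) between the open fingers. I'll retreat straight up and check from the side.

```bash
python3 -m inch '0 0 -0.01 0 0.06; 0 0 -0.03 0 0.06; 0 0 -0.06 0 0.06; 0 0 -0.1 0 0.06; 0 0 -0.14 0 0.06'
python3 -m inch '0 0 0 0 0.06; 0 0 0 0 0.06; 0 0 0 0 0.06; 0 0 0 0 0.06; 0 0 0 0 0.06' >/dev/null
python3 - <<'E'
from h import *
a=arm.get_image("side");b=arm.get_image("scene")
f=lambda i:cv2.resize(i[:,:,::-1],None,fx=4,fy=4,interpolation=cv2.INTER_CUBIC)
cv2.imwrite("pics/end.png",np.hstack([f(a[130:270,220:320]),f(b[170:310,220:320])]))
for n in("plate_grip","plate_hole"):
    p=[arm.place_of(c,n) for c in("side","scene")]
    if all(p): print(n,tri([("side",p[0][0]["point"]),("scene",p[1][0]["point"])]))
E
```

```text
clock: 16.25
position: [0.5035, -0.1223, 0.4792]
ee_rot: [-2.1, -2.336, -0.0]
force: [0.2, 0.3, -0.1]
width: 0.651
gripper_force: 0.0
plate_grip (array([ 0.5071, -0.1181,  0.1776]), [np.float64(0.00030256295282407326), np.float64(0.0003025629528239856)])
plate_hole (array([ 0.5065, -0.125 ,  0.1042]), [np.float64(0.0008863876919366806), np.float64(0.0008863876919365372)])
```

View pics/end.png

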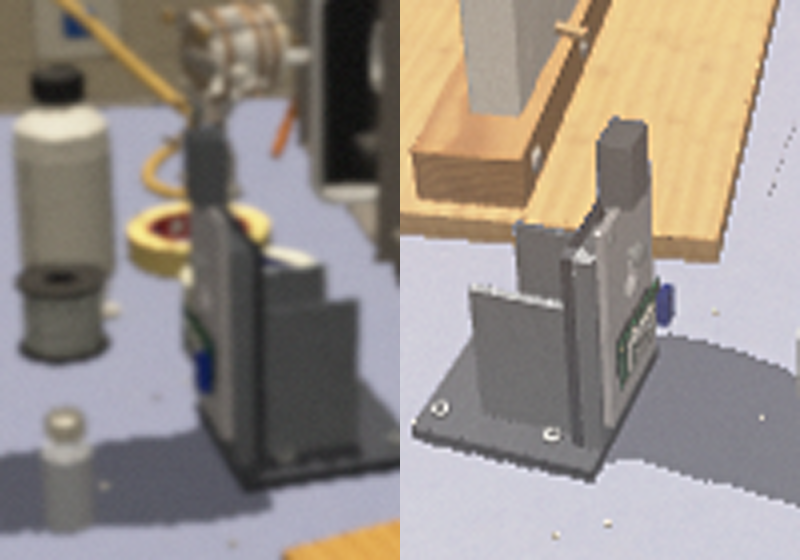

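Both views (side left, scene right) show the plate hanging upright and flush on the panel. The stud head shows in the slot in the right half near (635,270), and the vial and spool are in place. The plate_grip height of 0.178 m fits the hanging pose.

```bash
python3 -c "
from cell import arm
print(arm.sign_off())"
```

```text
the job is handed in; nothing more can be done
None
```

The sensor plate hangs upright on the stud, locked behind the head and against the panel. The highest push I read was about 6 N, the vial and spool were left alone, and I handed the job in at about 17 s on the robot's clock.

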